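Load the kiln shelf: nested pots and a witness tile

ROBOT

A 6-joint arm with a two-finger parallel gripper is mounted at the origin on the work surface. World frame = base frame: x ahead of the robot, y to its left, z up, the work surface at z = 0. Lengths are in mm, angles in rad, forces in N, time in s.
With the tool pointing down it reaches from about 300 to 775 mm from the base axis. Payload 14.6 kg.
Tool frame: the origin (TCP) lies on the front face of the gripper's body, between the roots of the fingers; the fingertips stand 97 mm ahead of it and the grasp point (between the pads) lies 78 mm ahead of it; z points along the fingers, y is the direction in which the jaws open and shut (so a half turn about z gives the same grasp; the last joint's range is limited). The gripper opens to 94 mm and grips with 3 to 60 N. Pads are 16 mm wide; open, the fingers measure 119 mm over their backs; the gripper's body (75 mm by 177 mm) begins 78 mm behind the grasp point.
Start: joints at [-1.174, 0.3, 1.521, -0, 1.321, -0.067], TCP at [246.034, -491.891, 302.646] pointing down, gripper open.
Joint ranges: [-3.03, 3.03], [-0.79, 2.21], [0.23, 2.52], [-1.04, 4.18], [0, 3.07], [-2.55, 2.55]. Speed limits (rad/s): [2.22, 2.22, 2.57, 3.14, 3.14, 3.14].

INTERFACE

Orientations are given as [roll, pitch, yaw] about the fixed x, y, z axes, in that order (R = Rz(yaw) Ry(pitch) Rx(roll)).
In Python, from cell import manip, eyes, finder gives the robot as it stands.
- The arm moves only by the tool drive_tool, never from a script. Its argument "rows" is a list of rows, each an object with "offset": the shift along the tool's x, y, z in mm, a list of three; "spin": the turn about the tool's z in degrees; "jaw": the finger opening in mm, from 0 to 94. In form: [{"offset": [dx, dy, dz], "spin": spin, "jaw": jaw}, ...]. A call has 1 to 20 rows; each row shifts and turns the commanded pose from where the row before left it, along the tool's axes as they then stand; what a row does not reach is not made up. A row lasts 1/10 s, in which the tool goes at most 50 mm and 8.59 degrees, less where a joint would pass 70% of its speed; a pose out of reach is approached as far as the arm can. A call is refused whole if a number of a shift passes 50 or a number of a turn 8.59, either way. A call with a gripper value outside its range is refused whole. The fingers move at their own pace and stop on an object; "force" is the grip in N (left out, the last holds). Time passes only in rows, so rows that do not move let the fingers close. It gives the time, the measured TCP pose, the force and the opening at its end, in the units of the state.
- manip.read_state(): the state, without advancing time (a new reading comes with each control period).
- eyes.camera(name): name is "side" or "top"; returns a dict with "color" (400x640x3 uint8, blue, green, red), "depth" (400x640 float32, mm along the optical axis (not along the pixel's ray), 0 where there is no reading), "vfov" (degrees; the focal length in pixels is half the picture's height over the tangent of half this angle, whatever the lens; pixels are square), "cx", "cy" (the principal point, pixels), "D" ([k1, k2, p1, p2, k3] as OpenCV has them; the pictures are not rectified), "rvec" (rotation vector, rad) and "tvec" (3), from world to camera coordinates, as OpenCV has them. Camera axes: x right, y down, z forward; pixel columns grow to the right and rows downward; lengths in mm; the calibration is good to about 2 mm. A picture is of the moment at which its call begins.
- manip.sign_off(): hands the job in, once; it reports no verdict.
Trained networks look in the newest picture that a camera, given by its name, has taken for a name from the list of things; names that differ only in an ending like _2 or _b are one class to them, and where a whole thing is asked for, a point or a joint stands for the part that bears it (a point fixed in the world has none). Each returns a list of dicts, best first, with "p" (0 to 1); they miss things now and then, are a little off and sometimes report something else, mostly with a low value. They report only what shows in the picture. A call takes as long as a camera call.
- finder.find_in(camera, target): "uv" ([column, row] in pixels, amid what is visible of it).
The state is a dict: "clock": time; "joints": joint angles; "qd": joint speeds; "effort": joint torques, N m; "eef_pos": TCP position; "eef_rot": TCP orientation; "wrist_force": force on the tool from outside, world axes, zero at the start; "moment": the same for the moment, N m; "finger_gap": finger opening in mm.
Only numpy, scipy, OpenCV 4.12 (cv2) and the standard library are available. Lean on these libraries where they do the work, as an engineer would, in place of code of your own. Each camera call takes 0.05 s, during which the arm holds its last target. There are 200 camera calls.

TASK

Load the kiln shelf: stand the tallest of the three collared terracotta pots upright in the middle of the raised white disc on the shelf, then nest the middle-sized pot in it and after that the shortest in the middle one, each pushed in until its shoulder sits on the rim below. Last, take the terracotta test tile out of the wooden rack and stand it upright in the slot of the brick holder on the shelf, fully home. The ware is brittle, so lower every piece into place rather than dropping it, and leave the other things on the table where they are.

Things in the scene. Friction and masses are not known exactly. Their poses are not given: they have to be found in the camera images.
- pot_tall: Loose upright terracotta pot, open top, 105 mm high, ~200 g. Straight collar at the top, 34 mm high, 67 mm across outside, 60 inside; below its shoulder (z = 71 mm, 55 mm across) the body tapers to a 32 mm foot; floor 6 mm thick. Origin: centre of the underside, z up. Starts beside the kiln shelf; the tallest of three.
- pot_mid: Loose upright terracotta pot, open top, 82 mm high, ~170 g. Straight collar at the top, 34 mm high, 67 mm across outside, 60 inside; below its shoulder (z = 48 mm, 55 mm across) the body tapers to a 40 mm foot; floor 6 mm thick. Origin: centre of the underside, z up. Starts beside the kiln shelf; the middle one. Seated in the tallest its origin is 57 mm above that one.
- pot_short: Loose upright terracotta pot, open top, 60 mm high, ~140 g. Straight collar at the top, 34 mm high, 67 mm across outside, 60 inside; below its shoulder (z = 26 mm, 55 mm across) the body tapers to a 47 mm foot; floor 6 mm thick. Origin: centre of the underside, z up. Starts beside the kiln shelf; the shortest. Seated in the middle pot its origin is 56 mm above that one.
- kiln_shelf: Fixed cream kiln shelf on the table, slab 150 mm (x) by 270 mm (y), 20 mm thick; carries a white disc (100 mm across, 8 mm thick) towards its +y end and a brick-red slotted holder block (50 x 94 mm, 35 mm high) towards its -y end. Origin: centre of the slab's underside.
- setter (a point): Centre of the top face of the white disc on the kiln shelf, 28 mm above the table.
- slot (a point): Centre of the slot's mouth in the top of the holder block on the kiln shelf, 55 mm above the table. Slot 14 mm wide (along x) and 68 mm long (along y), 27 mm deep, chamfered; axes as the shelf's, z up.
- tile: Flat terracotta test tile, 10 mm thick (x), 60 mm wide (y), 110 mm high (z), with a paler glaze band near the top, about 130 g. Stands upright in the rack slot nearer the robot, its lower 20 mm in the slot. Origin: middle of its lower edge face.
- rack: Fixed wooden drying rack, 70 mm (x) by 100 mm (y), 30 mm high, with two slots along y, 20 mm deep; the one at x = -18 mm holds the tile, the other is empty. Origin: centre of the underside.
- glaze_bowl: Bystander: small white bowl 90 mm across, 40 mm high, near the robot. Origin: centre of the underside.
- jar: Bystander: glass jar 52 mm across, 70 mm high, at the left. Origin: centre of the underside.
- mug: Bystander: white handled mug 76 mm across, 90 mm high, beyond the shelf. Origin: centre of the underside.
- bottle: Bystander: white bottle 60 mm across, 150 mm high, beyond the shelf. Origin: centre of the underside.
- dish: Bystander: white plate 160 mm across, 25 mm high, far left. Origin: centre of the underside.
- brush: Bystander: brush lying on the table at the right, handle towards its -x. Origin: its middle, underside.
- rib: Bystander: wooden spatula lying on the table at the left. Origin: its middle, underside.

How it is judged (in metres and radians):
On the way, in this order (a step that is already met when the one before it is completed fails the run):
1. the tallest pot stands upright in the middle of the white disc (z of pot_tall in the frame of setter between -0.004 and 0.005 m and horizontal distance between pot_tall and setter below 0.02 m and angle between pot_tall's own z axis and vertical below 0.09 rad), for 0.2 s.
2. the middle pot is fully seated in the tallest (all of step 1 and z of pot_mid in the frame of pot_tall between 0.052 and 0.061 m and horizontal distance between pot_mid and pot_tall below 0.007 m and angle between pot_mid's own z axis and vertical below 0.1 rad), for 0.2 s.
3. the shortest pot is fully seated in the middle pot (all of step 2 and z of pot_short in the frame of pot_mid between 0.051 and 0.06 m and horizontal distance between pot_short and pot_mid below 0.007 m and angle between pot_short's own z axis and vertical below 0.1 rad), for 0.2 s.
4. the test tile is fully home in the holder's slot (z of tile in the frame of slot between -0.031 and -0.023 m and horizontal distance between tile and slot below 0.007 m and angle between tile's own z axis and vertical below 0.16 rad), for 0.2 s.
At the end, for the whole second after the job is handed in: Tallest pot on the disc within 20 mm of its centre, upright within 5 deg; middle pot in it, shortest in that, shoulders within 4 mm of the rim below, centred within 7 mm, upright within 5.7 deg; tile in the slot within 4 mm of its floor, 7 mm of its centre, 9 deg of upright; all released, at rest (all of step 3 and all of step 4 and linear speed of each of pot_tall, pot_mid, pot_short, tile below 0.02 m/s and not (contact force between the fingers and pot_tall above 0.05 N) and not (contact force between the fingers and pot_mid above 0.05 N) and not (contact force between the fingers and pot_short above 0.05 N) and not (contact force between the fingers and tile above 0.05 N)); the robot touches nothing.
It fails at once if the tallest pot is dropped or knocked over (moves faster than 0.7 m/s while the fingers do not hold it) (linear speed of pot_tall above 0.7 m/s and contact force between the fingers and pot_tall below 0.05 N).
It fails at once if the middle pot is dropped or knocked over (moves faster than 0.7 m/s while the fingers do not hold it) (linear speed of pot_mid above 0.7 m/s and contact force between the fingers and pot_mid below 0.05 N).
It fails at once if the shortest pot is dropped or knocked over (moves faster than 0.7 m/s while the fingers do not hold it) (linear speed of pot_short above 0.7 m/s and contact force between the fingers and pot_short below 0.05 N).
It fails at once if the tile is dropped or knocked over (moves faster than 0.7 m/s while the fingers do not hold it) (linear speed of tile above 0.7 m/s and contact force between the fingers and tile below 0.05 N).
It fails at once if another thing on the table is shifted by more than 30 mm (distance of any of glaze_bowl, jar, mug, bottle, dish, brush, rib from where it was at the start of the episode above 0.03 m).
It also fails if it takes over 72 s, if anything falls off the work surface, if the arm or the gripper's body presses on something with over 40 N, if the wrist force passes 120 N, or if a joint passes its speed limit or range.

## Working session

There is one attempt and no reset: what is moved stays moved. The work goes in short steps, Python scripts to look and compute and a tool call to move; the robot and the scene stay as the last step left them, time stands still between calls to the robot, and variables do not carry over. Pictures are saved under pics/ and viewed, about 8 in all and at most 12, crops included, and the job is handed in when it is done.

Besides the shell and the picture viewer there is one more tool, called after "Call:" as name(argument=value, ...) on one line, values as JSON. drive_tool: Moves the arm, as the interface text tells. Its arguments: {"type":"object","properties":{"rows":{"type":"array","items":{"type":"object","properties":{"offset":{"type":"array","items":{"type":"number"}},"spin":{"type":"number"},"jaw":{"type":"number"}}}},"force":{"type":"number"}},"required":["rows"]}

```bash
ls; mkdir -p pics
cat > h.py <<'E'
import numpy as np, cv2
from cell import manip, eyes, finder
def K(c):
    f=200/np.tan(np.radians(c["vfov"])/2)
    return np.array([[f,0,c["cx"]],[0,f,c["cy"]],[0,0,1]])
def cloud(c):
    "HxWx3 world points (nan where no depth)"
    h,w=c["depth"].shape
    uv=np.stack(np.meshgrid(np.arange(w),np.arange(h)),-1).reshape(-1,1,2).astype(np.float64)
    n=cv2.undistortPoints(uv,K(c),np.array(c["D"],float)).reshape(h,w,2)
    d=c["depth"].astype(float).copy(); d[d==0]=np.nan
    P=np.dstack([n*d[...,None],d])
    R=cv2.Rodrigues(np.array(c["rvec"],float))[0]
    return (P-np.array(c["tvec"],float).reshape(3))@R
def proj(c,p):
    return cv2.projectPoints(np.array(p,float).reshape(-1,1,3),np.array(c["rvec"],float),np.array(c["tvec"],float),K(c),np.array(c["D"],float))[0].reshape(-1,2)
E
python3 - <<'E'
from h import *
import pickle
print(manip.read_state())
for n in("top","side"):
    c=eyes.camera(n); pickle.dump(c,open(n+".pkl","wb")); cv2.imwrite(f"pics/{n}0.png",c["color"])
    R=cv2.Rodrigues(np.array(c["rvec"],float))[0]; print(n,c["vfov"],c["D"],"pos",-R.T@np.array(c["tvec"]).reshape(3))
    P=cloud(c)
    for t in["pot_tall","pot_mid","pot_short","kiln_shelf","setter","slot","tile","rack","glaze_bowl","jar","mug","bottle","dish","brush","rib"]:
        try:
            for r in finder.find_in(n,t)[:2]:
                u,v=r["uv"]; print(t,np.round(r["uv"]),round(r["p"],2),np.round(P[int(v),int(u)]))
        except Exception as e: print(t,e)
E
```

```text
pics
{'clock': 0.0, 'joints': array([-1.17361885e+00,  3.00502785e-01,  1.52156999e+00, -1.64420903e-05,
        1.32069685e+00, -6.65929156e-02]), 'qd': array([-0.00026116, -0.00136444, -0.00112821,  0.00051191, -0.0003106 ,
        0.00035015]), 'effort': array([-1.93436535e-03, -5.31810093e+01, -3.52743566e+01,  7.06798607e-02,
        2.42807984e-02, -8.39719291e-05]), 'eef_pos': array([ 245.97035453, -491.7722784 ,  302.07357369]), 'eef_rot': array([-3.14041722e+00, -6.24300510e-05,  4.63774434e-01]), 'wrist_force': array([0.1073907 , 0.29490526, 0.99549612]), 'moment': array([-0.01462538,  0.03283632,  0.01264856]), 'finger_gap': 94.0761139648353}
top 55.646825834464 [-0.07587454  0.          0.          0.          0.        ] pos [ 493.18535245    5.70911368 1031.3860292 ]
pot_tall [420. 253.] 0.89 [ 439. -275.   33.]
pot_mid [200. 192.] 0.91 [602. 313.  18.]
pot_short [216. 240.] 0.57 [470. 271.   2.]
kiln_shelf [317. 208.] 0.84 [560.  -6.  20.]
setter [317. 207.] 0.84 [563.  -3.  23.]
tile [428. 191.] 0.57 [ 596. -281.  102.]
rack [421. 183.] 0.83 [ 631. -291.    7.]
glaze_
[... 749 characters left out ...]
ln_shelf [331. 213.] 0.68 [550.  12.  30.]
setter [331. 218.] 0.97 [544.  24.  28.]
setter [353. 159.] 0.47 [ 607. -246.   30.]
slot [329. 216.] 0.74 [550.  23.  29.]
tile [365. 138.] 0.68 [ 592. -292.   75.]
tile [352. 158.] 0.29 [ 610. -247.   32.]
rack [352. 160.] 0.76 [ 613. -248.   24.]
glaze_bowl [313. 289.] 0.74 [473. 244.  20.]
glaze_bowl [404. 236.] 0.7 [370.  -8.  14.]
jar [202. 310.] 0.61 [614. 422.  59.]
jar [408. 156.] 0.25 [ 446. -227.   91.]
mug [257. 176.] 0.64 [761.  10.  73.]
mug [201. 310.] 0.54 [618. 425.  57.]
bottle [296. 150.] 0.82 [ 733. -140.   82.]
dish [213. 229.] 0.88 [789. 166.   6.]
brush [427. 154.] 0.58 [ 432. -380.   20.]
rib [262. 343.] 0.73 [500. 400.   4.]
```

View pictures.

View pics/top0.png

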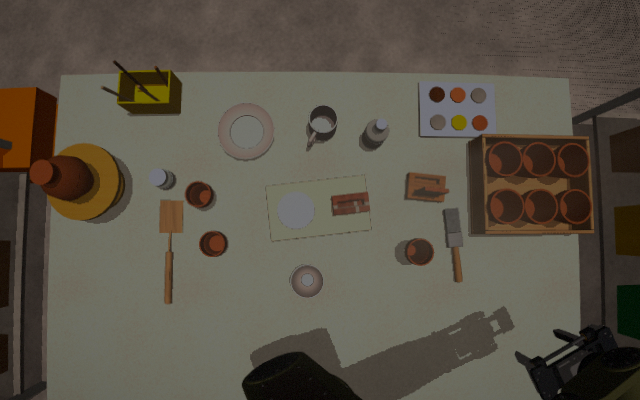

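View pics/side0.png

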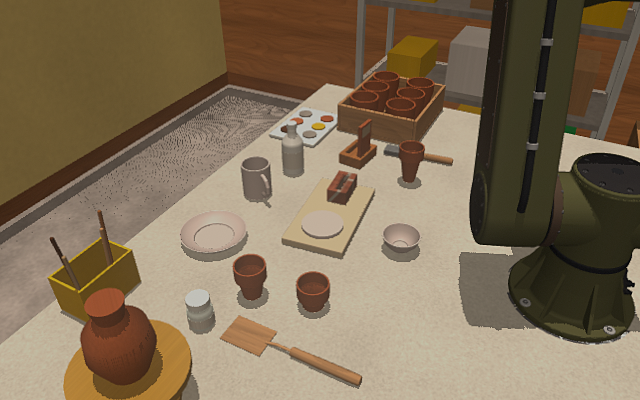

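The top view shows the tall pot at (420,252), mid pot at (199,195), short pot at (213,243), disc at (296,210), holder at (350,204) and tile in its rack at (427,187). The side view agrees. Next I'll fit positions from depth.

```bash
cat > m.py <<'E'
from h import *
import pickle
from scipy.optimize import least_squares
def circ(P,r=None):
    x0=[*np.median(P[:,:2],0)]+([30] if r is None else [])
    f=lambda x:np.hypot(P[:,0]-x[0],P[:,1]-x[1])-(x[2] if r is None else r)
    s=least_squares(f,x0,loss="soft_l1",f_scale=2); return np.round(s.x,1),len(P)
def near(P,x,y,r,z0,z1):
    Q=P.reshape(-1,3); Q=Q[np.isfinite(Q).all(1)]
    return Q[(np.hypot(Q[:,0]-x,Q[:,1]-y)<r)&(Q[:,2]>z0)&(Q[:,2]<z1)]
def rect(Q):
    (c,s,a)=cv2.minAreaRect(Q[:,:2].astype(np.float32)); return np.round(c,1),np.round(s,1),round(a,1),len(Q)
E
python3 - <<'E'
from m import *
for n in("top","side"):
    P=cloud(pickle.load(open(n+".pkl","rb")))
    print(n,"table z",np.nanmedian(near(P,450,100,60,-20,20)[:,2]))
    for k,x,y,h in(("tall",436,-275,105),("mid",590,305,82),("short",470,268,60)):
        Q=near(P,x,y,70,h-3,h+5); print(k,circ(Q),np.round(Q.mean(0),1))
        Q=near(P,x,y,70,h-25,h-4); Q=Q[np.hypot(*(Q[:,:2]-circ(near(P,x,y,70,h-3,h+5))[0][:2]).T)>31.5];print("  outer wall",circ(Q,33.5) if len(Q)>5 else 0)
    Q=near(P,555,60,75,24,33); print("disc",rect(Q),circ(Q[np.hypot(*(Q[:,:2]-Q[:,:2].mean(0)).T)<200]))
    Q=near(P,572,-88,75,50,60); print("holder",rect(Q))
    Q=near(P,560,-10,200,16,23.5); print("slab",rect(Q))
    Q=near(P,600,-300,70,85,120); print("tile",rect(Q),Q[:,2].max(),Q.mean(0))
    Q=near(P,615,-300,90,24,36); print("rack",rect(Q))
E
```

```text
top table z -0.3144823906751326
tall (array([ 445.5, -258.1,   31.6]), 125) [ 444.6 -260.2  104.2]
  outer wall (array([ 445.6, -259.4]), 46)
mid (array([588.6, 298.1,  31.1]), 108) [588.  297.8  81.3]
  outer wall (array([589.7, 298.4]), 53)
short (array([462.9, 264.6,  32. ]), 102) [462.8 264.4  59.5]
  outer wall (array([463.1, 264.5]), 55)
disc (array([561.9,  58.7]), array([127.8, 106.8]), 19.1, 1081) (array([553.1,  51.8,  35.4]), 1081)
holder (array([570.1, -92.4]), array([50.1, 94.4]), 6.8, 548)
slab (array([553.4,  -3.4]), array([281.6, 339.7]), 45.4, 3717)
tile (array([ 597.3, -295.8]), array([61.6,  9.9]), 84.4, 114) 119.98705688294008 [ 596.96882062 -292.89248084  110.22970343]
rack (array([ 615.6, -299.5]), array([101.1,  68.2]), 84.7, 627)
side table z 0.8590376287065807
tall (array([ 445.1, -256.5,   31.7]), 102) [ 445.3 -255.3  104.9]
  outer wall (array([ 445.2, -256.7]), 172)
mid (array([587.4, 299.6,  31.4]), 188) [586.8 300.2  81.8]
  outer wall (array([587.5, 299.4]), 278)
short (array([462.8, 267.2,  31.6]), 195) [462.4 267.2  59.8]
  outer wall (array([463. , 266.9]), 257)
disc (array([546.5,  53.9]), array([117.8, 132.8]), 69.8, 931) (array([551.7,  54.5,  36.4]), 931)
holder (array([569.8, -90.6]), array([ 52.6, 102.4]), 7.2, 385)
slab (array([554.6,   1.8]), array([292.4, 334.7]), 47.0, 2747)
tile (array([ 597.3, -293.7]), array([65.2, 13. ]), 83.0, 155) 119.99711374604335 [ 595.69682839 -289.0637153   104.17864207]
rack (array([ 616.7, -296.4]), array([105.3,  74.2]), 86.9, 346)
```

Call:
drive_tool(rows=[{"offset": [0, 0, 0], "spin": 8.59, "jaw": 94}, {"offset": [0, 0, 0], "spin": 8.59, "jaw": 94}, {"offset": [0, 0, 0], "spin": 8.59, "jaw": 94}, {"offset": [0, 0, 0], "spin": 0.8, "jaw": 94}, {"offset": [25, -29, 6], "spin": 0, "jaw": 94}, {"offset": [25, -29, 6], "spin": 0, "jaw": 94}, {"offset": [25, -29, 6], "spin": 0, "jaw": 94}, {"offset": [25, -29, 6], "spin": 0, "jaw": 94}, {"offset": [25, -29, 6], "spin": 0, "jaw": 94}, {"offset": [25, -29, 6], "spin": 0, "jaw": 94}, {"offset": [25, -29, 6], "spin": 0, "jaw": 94}, {"offset": [25, -31, 6], "spin": 0, "jaw": 94}, {"offset": [0, 0, 0], "spin": 0, "jaw": 94}], force=15)

```text
clock: 2.9
eef_pos: [447.8, -254.9, 253.9]
eef_rot: [-3.141, 0.001, 0.008]
wrist_force: [-0.9, -0.8, 1.1]
finger_gap: 94.0
```

Run:
```python
from m import *
for n in("top","side"):
    c=pickle.load(open(n+".pkl","rb")); P=cloud(c)
    Q=near(P,553,52,53,24.5,33); print("disc",rect(Q),cv2.minEnclosingCircle(Q[:,:2].astype(np.float32)))
    # slot: low points inside the holder footprint
    a=np.radians(6.8); R=np.array([[np.cos(a),-np.sin(a)],[np.sin(a),np.cos(a)]])
    Q=near(P,570,-91.5,70,22,70); q=(Q[:,:2]-[570,-91.5])@R
    m=(abs(q[:,0])<16)&(abs(q[:,1])<42)&(Q[:,2]<50); print("slot low",np.round(q[m].min(0),1),np.round(q[m].max(0),1),np.round(np.median(q[m],0),1),m.sum())
    for yy in(-35,-20,0,20,35):
        k=(abs(q[:,1]-yy)<4)&(abs(q[:,0])<24); o=np.argsort(q[k,0]); print(yy,[(round(float(x),0),round(float(z))) for x,z in zip(q[k,0][o],Q[k,2][o])][::3])
    if n=="top": cv2.imwrite("pics/holder.png",cv2.resize(c["color"][160:250,260:380],None,fx=6,fy=6))
```

```text
disc (array([553. ,  51.6]), array([98.2, 97.8]), 46.0, 1044) ((552.870849609375, 50.62797927856445), 50.85700225830078)
slot low [-15.3 -36.7] [ 9.  36.4] [ 1.5 -3.3] 149
-35 [(-24.0, 54), (-21.0, 52), (-19.0, 55), (-16.0, 55), (-13.0, 52), (-11.0, 53), (-8.0, 53), (-6.0, 52), (-3.0, 27), (-2.0, 41), (-0.0, 51), (2.0, 30), (3.0, 49), (5.0, 54), (7.0, 32), (8.0, 52), (10.0, 57), (13.0, 57), (16.0, 52), (18.0, 57), (21.0, 52), (23.0, 56)]
-20 [(-22.0, 54), (-20.0, 55), (-17.0, 53), (-15.0, 53), (-12.0, 55), (-9.0, 53), (-5.0, 25), (-2.0, 26), (1.0, 27), (3.0, 27), (4.0, 25), (7.0, 26), (9.0, 55), (11.0, 58), (12.0, 54), (15.0, 53), (18.0, 52), (20.0, 55), (22.0, 57)]
0 [(-22.0, 53), (-20.0, 55), (-17.0, 53), (-15.0, 57), (-12.0, 53), (-10.0, 55), (-5.0, 30), (-2.0, 26), (0.0, 27), (3.0, 27), (6.0, 28), (7.0, 44), (9.0, 55), (11.0, 55), (14.0, 53), (15.0, 51), (17.0, 53), (20.0, 55), (22.0, 56)]
20 [(-23.0, 54), (-20.0, 53), (-18.0, 53), (-17.0, 53), (-14.0, 55), (-12.0, 54), (-9.0, 52), (-5.0, 26), (-2.0, 26), (0.0, 27), (3.0, 26), (6.0, 26), (7.0, 44), (9.0, 51), (11.0, 53), (14.0, 5
[... 481 characters left out ...]
5), (-12.0, 54), (-8.0, 55), (-5.0, 49), (-3.0, 54), (-2.0, 42), (-1.0, 55), (1.0, 56), (3.0, 46), (4.0, 43), (4.0, 39), (5.0, 57), (6.0, 44), (6.0, 53), (7.0, 56), (11.0, 55), (15.0, 56), (23.0, 56)]
-20 [(-24.0, 55), (-20.0, 57), (-14.0, 55), (5.0, 53), (6.0, 47), (7.0, 36), (7.0, 54), (8.0, 55), (12.0, 55), (17.0, 55), (20.0, 56), (23.0, 52)]
0 [(-23.0, 57), (-19.0, 56), (-16.0, 57), (-9.0, 54), (7.0, 42), (9.0, 56), (12.0, 56), (20.0, 57)]
20 [(-23.0, 55), (-20.0, 54), (-18.0, 56), (-14.0, 57), (-9.0, 54), (8.0, 44), (11.0, 55), (14.0, 57), (17.0, 56)]
35 [(-24.0, 42), (-20.0, 57), (-16.0, 57), (-11.0, 57), (1.0, 56), (8.0, 57), (12.0, 55), (15.0, 54), (17.0, 53), (20.0, 56), (24.0, 56)]
```

Call:
drive_tool(rows=[{"offset": [-2.4, 2.6, 20], "spin": 0.4, "jaw": 94}, {"offset": [0, 0, 25], "spin": 0, "jaw": 94}, {"offset": [0, 0, 25], "spin": 0, "jaw": 94}, {"offset": [0, 0, 12], "spin": 0, "jaw": 94}, {"offset": [0, 0, 0], "spin": 0, "jaw": 94}, {"offset": [0, 0, 0], "spin": 0, "jaw": 60}, {"offset": [0, 0, 0], "spin": 0, "jaw": 60}, {"offset": [0, 0, 0], "spin": 0, "jaw": 60}, {"offset": [0, 0, 0], "spin": 0, "jaw": 60}, {"offset": [0, 0, 0], "spin": 0, "jaw": 60}])

```text
clock: 3.9
eef_pos: [443.8, -260.5, 173.3]
eef_rot: [3.141, -0.001, -0.007]
wrist_force: [-0.6, 1.3, 5.7]
finger_gap: 67.3
```

Call:
drive_tool(rows=[{"offset": [0, 0, -10], "spin": 0, "jaw": 60}, {"offset": [0, 0, -25], "spin": 0, "jaw": 60}, {"offset": [0, 0, -25], "spin": 0, "jaw": 60}, {"offset": [0, 0, -20], "spin": 0, "jaw": 60}, {"offset": [5, -12, 0], "spin": 0, "jaw": 60}, {"offset": [9, -26, 0], "spin": 0, "jaw": 60}, {"offset": [9, -26, 0], "spin": 0, "jaw": 60}, {"offset": [9, -26, 0], "spin": 0, "jaw": 60}, {"offset": [9, -26, 0], "spin": 0, "jaw": 60}, {"offset": [9, -26, 0], "spin": 0, "jaw": 60}, {"offset": [9, -26, 0], "spin": 0, "jaw": 60}, {"offset": [9, -26, 0], "spin": 0, "jaw": 60}, {"offset": [9, -26, 0], "spin": 0, "jaw": 60}, {"offset": [9, -26, 0], "spin": 0, "jaw": 60}, {"offset": [9, -26, 0], "spin": 0, "jaw": 60}, {"offset": [9, -26, 0], "spin": 0, "jaw": 60}, {"offset": [3.4, -14.5, 0], "spin": 0, "jaw": 60}, {"offset": [0, 0, 0], "spin": 0, "jaw": 60}, {"offset": [0, 0, 0], "spin": 0, "jaw": 60}], force=25)

```text
clock: 5.8
eef_pos: [552.8, 51.2, 252.0]
eef_rot: [3.141, 0.001, -0.006]
wrist_force: [0.1, -0.1, -2.7]
finger_gap: 67.1
```

Run:
```python
from m import *
s=manip.read_state(); print(s["eef_pos"],s["eef_rot"],s["finger_gap"],s["wrist_force"])
c=eyes.camera("side"); P=cloud(c)
h=s["eef_pos"][2]-78+11
Q=near(P,552,52,60,h-90,h-45); 
for z in (h-50,h-80): 
  q=Q[abs(Q[:,2]-z)<6]; print(z,circ(q))
cv2.imwrite("pics/s1.png",cv2.resize(c["color"][100:300,200:460],None,fx=2.5,fy=2.5))
```

```text
[552.79763346  51.18986998 252.03741798] [ 3.14136186e+00  1.07337526e-03 -6.43266147e-03] 67.0682762068778 [ 0.09395605 -0.10094822 -2.69155829]
135.03741798430406 (array([555.4,  51.7,  25. ]), 78)
105.03741798430406 (array([555.7,  52. ,  20.8]), 65)
```

View pics/s1.png

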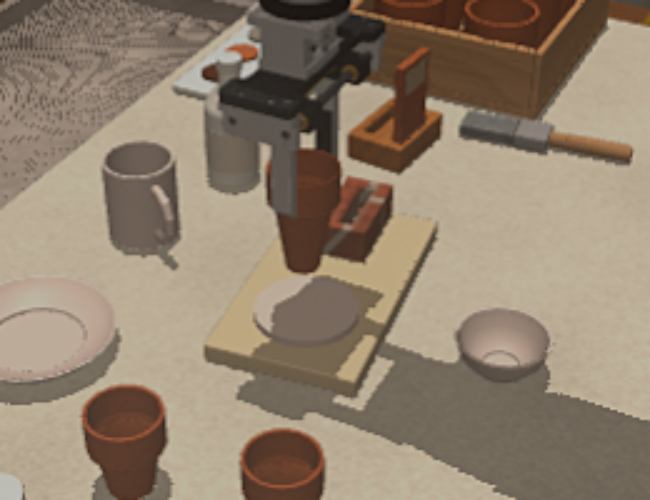

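The side view shows the pot held upright above the disc. Next I'll lower it.

Call:
drive_tool(rows=[{"offset": [-2, 0, 15], "spin": 0, "jaw": 60}, {"offset": [0, 0, 18], "spin": 0, "jaw": 60}, {"offset": [0, 0, 10], "spin": 0, "jaw": 60}, {"offset": [0, 0, 4], "spin": 0, "jaw": 60}, {"offset": [0, 0, 2], "spin": 0, "jaw": 60}, {"offset": [0, 0, 1], "spin": 0, "jaw": 60}, {"offset": [0, 0, 1], "spin": 0, "jaw": 60}, {"offset": [0, 0, 0.5], "spin": 0, "jaw": 60}, {"offset": [0, 0, 0], "spin": 0, "jaw": 60}])

```text
clock: 6.75
eef_pos: [551.3, 51.3, 201.4]
eef_rot: [3.142, -0.0, -0.007]
wrist_force: [0.1, -0.2, -1.8]
finger_gap: 67.3
```

Call:
drive_tool(rows=[{"offset": [0, 0, 0.7], "spin": 0, "jaw": 60}, {"offset": [0, 0, 0], "spin": 0, "jaw": 60}, {"offset": [0, 0, 0], "spin": 0, "jaw": 60}])

```text
clock: 7.05
eef_pos: [551.5, 51.3, 201.3]
eef_rot: [-3.142, -0.002, -0.007]
wrist_force: [-0.6, 0.0, 5.2]
finger_gap: 67.3
```

Call:
drive_tool(rows=[{"offset": [0, 0, 0], "spin": 0, "jaw": 80}, {"offset": [0, 0, 0], "spin": 0, "jaw": 94}, {"offset": [0, 0, 0], "spin": 0, "jaw": 94}, {"offset": [0, 0, 0], "spin": 0, "jaw": 94}, {"offset": [0, 0, -15], "spin": 0, "jaw": 94}, {"offset": [0, 0, -25], "spin": 0, "jaw": 94}, {"offset": [0, 0, -25], "spin": 0, "jaw": 94}, {"offset": [4, -27.5, 0], "spin": 0, "jaw": 94}, {"offset": [4, -27.5, 0], "spin": 0, "jaw": 94}, {"offset": [4, -27.5, 0], "spin": 0, "jaw": 94}, {"offset": [4, -27.5, 0], "spin": 0, "jaw": 94}, {"offset": [4, -27.5, 0], "spin": 0, "jaw": 94}, {"offset": [4, -27.5, 0], "spin": 0, "jaw": 94}, {"offset": [4, -27.5, 0], "spin": 0, "jaw": 94}, {"offset": [4, -27.5, 10], "spin": 0, "jaw": 94}, {"offset": [4.7, -27.5, 20], "spin": 0, "jaw": 94}, {"offset": [0, 0, 20], "spin": 0, "jaw": 94}, {"offset": [0, 0, 0], "spin": 0, "jaw": 94}, {"offset": [0, 0, 0], "spin": 0, "jaw": 94}])

```text
clock: 8.95
eef_pos: [589.7, 298.3, 215.8]
eef_rot: [3.141, 0.0, -0.007]
wrist_force: [1.2, -0.5, 0.7]
finger_gap: 93.8
```

Run:
```python
from m import *
s=manip.read_state(); print(s["eef_pos"],s["eef_rot"],s["finger_gap"],s["wrist_force"])
for n in("top","side"):
  P=cloud(eyes.camera(n))
  Q=near(P,552,52,50,129,138);print(circ(Q),np.median(Q[:,2]))
```

```text
[589.65973508 298.28136834 215.81201396] [ 3.14142391e+00  2.90039186e-04 -7.14557296e-03] 93.75452755451713 [ 1.22013479 -0.52079362  0.73109501]
(array([554. ,  53.5,  31.5]), 127) 132.26672939153067
(array([553.3,  55.1,  31.4]), 166) 132.38202522847783
```

Call:
drive_tool(rows=[{"offset": [-1.4, -0.7, 20], "spin": 0, "jaw": 94}, {"offset": [0, 0, 25], "spin": 0, "jaw": 94}, {"offset": [0, 0, 15], "spin": 0, "jaw": 94}, {"offset": [0, 0, 6.5], "spin": 0, "jaw": 94}, {"offset": [0, 0, 0], "spin": 0, "jaw": 94}, {"offset": [0, 0, 0], "spin": 0, "jaw": 60}, {"offset": [0, 0, 0], "spin": 0, "jaw": 60}, {"offset": [0, 0, 0], "spin": 0, "jaw": 60}, {"offset": [0, 0, 0], "spin": 0, "jaw": 60}, {"offset": [0, 0, 0], "spin": 0, "jaw": 60}, {"offset": [0, 0, 0], "spin": 0, "jaw": 60}], force=25)

```text
clock: 10.15
eef_pos: [588.4, 299.3, 149.5]
eef_rot: [-3.141, -0.001, -0.007]
wrist_force: [0.7, -0.8, 5.1]
finger_gap: 67.2
```

Call:
drive_tool(rows=[{"offset": [0, 0, -10], "spin": 0, "jaw": 60}, {"offset": [0, 0, -25], "spin": 0, "jaw": 60}, {"offset": [0, 0, -25], "spin": 0, "jaw": 60}, {"offset": [0, 0, -25], "spin": 0, "jaw": 60}, {"offset": [0, 0, -25], "spin": 0, "jaw": 60}, {"offset": [0, 0, -25], "spin": 0, "jaw": 60}, {"offset": [0, 0, -20], "spin": 0, "jaw": 60}, {"offset": [-2, 12, 0], "spin": 0, "jaw": 60}, {"offset": [-3.5, 24.5, 0], "spin": 0, "jaw": 60}, {"offset": [-3.5, 24.5, 0], "spin": 0, "jaw": 60}, {"offset": [-3.5, 24.5, 0], "spin": 0, "jaw": 60}, {"offset": [-3.5, 24.5, 0], "spin": 0, "jaw": 60}, {"offset": [-3.5, 24.5, 0], "spin": 0, "jaw": 60}, {"offset": [-3.5, 24.5, 0], "spin": 0, "jaw": 60}, {"offset": [-3.5, 24.5, 0], "spin": 0, "jaw": 60}, {"offset": [-3.5, 24.5, 0], "spin": 0, "jaw": 60}, {"offset": [-3.5, 24.5, 0], "spin": 0, "jaw": 60}, {"offset": [-1.4, 12.2, 0], "spin": 0, "jaw": 60}, {"offset": [0, 0, 0], "spin": 0, "jaw": 60}, {"offset": [0, 0, 0], "spin": 0, "jaw": 60}])

```text
clock: 12.15
eef_pos: [551.5, 55.1, 303.6]
eef_rot: [-3.141, 0.0, -0.007]
wrist_force: [0.6, 0.0, -1.3]
finger_gap: 67.2
```

Run:
```python
from m import *
s=manip.read_state(); print(s["eef_pos"],s["eef_rot"],s["finger_gap"],s["wrist_force"])
b=s["eef_pos"][2]-149.4; print("base",b)
for n in("top","side"):
  P=cloud(eyes.camera(n))
  for z in(b+12,b+36):
    r=20+7.5*(z-b)/48; print(n,circ(near(P,553,54,60,z-8,z+8),r))
  Q=near(P,552,52,50,129,138);print(" tall rim",circ(Q,31.7)); print(" tall outer",circ(near(P,552,52,50,103,128),33.5))
```

```text
[551.52342855  55.0943654  303.60377241] [-3.14139930e+00  4.26846097e-04 -7.17264668e-03] 67.22895302379787 [ 0.63198789  0.03330556 -1.32943696]
base 154.2037724144694
  return _methods._mean(a, axis=axis, dtype=dtype,
  ret = um.true_divide(
Traceback (most recent call last):
  File "m.py", line 7, in circ
    s=least_squares(f,x0,loss="soft_l1",f_scale=2); return np.round(s.x,1),len(P)
ValueError: Initial guess is outside of provided bounds
```

Run:
```python
from m import *
s=manip.read_state(); print(s["eef_pos"])
b=s["eef_pos"][2]-149.4
P=cloud(eyes.camera("side"))
for z in(b+12,b+36):
    r=20+7.5*(z-b)/48; print(circ(near(P,553,54,60,z-8,z+8),r))
Q=near(P,552,52,50,129,138);print(" tall rim",circ(Q,31.7)); print(" tall outer",circ(near(P,552,52,50,103,128),33.5))
```

```text
[551.57748439  55.45643503 303.66738699]
(array([534. ,  89.6]), 102)
(array([532.6,  96.7]), 122)
 tall rim (array([553.3,  54.9]), 125)
 tall outer (array([553.3,  55. ]), 445)
```

```bash
sed -i 's/def circ(P,r=None):/def circ(P,r=None,x0=None):/; s/    x0=\[\*np.median/    x0=list(x0) if x0 is not None else [*np.median/' m.py
cat > held.py <<'E'
import sys
from m import *
s=manip.read_state(); print(s["eef_pos"])
off,foot,sh,zt=map(float,sys.argv[1:5])   # TCP above base when gripped, foot r, shoulder z, rim z below
b=s["eef_pos"][2]-off; x0=s["eef_pos"][:2]
P=cloud(eyes.camera("side"))
for f in(.3,.75):
    z=b+f*sh; print("body",circ(near(P,*x0,50,z-5,z+5),foot+(27.5-foot)*f,x0))
print("collar below",circ(near(P,*x0,50,zt-28,zt-5),33.5,x0))
E
python3 held.py 149.4 20 48 133
```

```text
[551.60736556  55.59237407 303.71632163]
body (array([553. ,  55.5]), 64)
body (array([553. ,  55.5]), 68)
collar below (array([553.2,  55.1]), 409)
```

Call:
drive_tool(rows=[{"offset": [0, 0.4, 10], "spin": 0, "jaw": 60}, {"offset": [0, 0, 15], "spin": 0, "jaw": 60}, {"offset": [0, 0, 15], "spin": 0, "jaw": 60}, {"offset": [0, 0, 10], "spin": 0, "jaw": 60}, {"offset": [0, 0, 7], "spin": 0, "jaw": 60}, {"offset": [0, 0, 4], "spin": 0, "jaw": 60}, {"offset": [0, 0, 3], "spin": 0, "jaw": 60}, {"offset": [0, 0, 2], "spin": 0, "jaw": 60}, {"offset": [0, 0, 1], "spin": 0, "jaw": 60}, {"offset": [0, 0, 1], "spin": 0, "jaw": 60}, {"offset": [0, 0, 0], "spin": 0, "jaw": 60}])

```text
clock: 13.4
eef_pos: [551.6, 54.4, 236.0]
eef_rot: [-3.142, -0.0, -0.007]
wrist_force: [-0.4, 1.0, -2.2]
finger_gap: 67.4
```

Call:
drive_tool(rows=[{"offset": [0, 0, 0.7], "spin": 0, "jaw": 60}, {"offset": [0, 0, 0.7], "spin": 0, "jaw": 60}, {"offset": [0, 0, 0.5], "spin": 0, "jaw": 60}, {"offset": [0, 0, 0], "spin": 0, "jaw": 60}])

```text
clock: 13.8
eef_pos: [551.8, 54.5, 234.5]
eef_rot: [-3.141, -0.001, -0.007]
wrist_force: [-0.3, 0.9, 3.2]
finger_gap: 67.4
```

Call:
drive_tool(rows=[{"offset": [0, 0, 0], "spin": 0, "jaw": 80}, {"offset": [0, 0, 0], "spin": 0, "jaw": 94}, {"offset": [0, 0, 0], "spin": 0, "jaw": 94}, {"offset": [0, 0, 0], "spin": 0, "jaw": 94}, {"offset": [0, 0, -10], "spin": 0, "jaw": 94}, {"offset": [0, 0, -20], "spin": 0, "jaw": 94}, {"offset": [0, 0, -25], "spin": 0, "jaw": 94}, {"offset": [-11, -26.4, 0], "spin": 0, "jaw": 94}, {"offset": [-11, -26.4, 0], "spin": 0, "jaw": 94}, {"offset": [-11, -26.4, 0], "spin": 0, "jaw": 94}, {"offset": [-11, -26.4, 0], "spin": 0, "jaw": 94}, {"offset": [-11, -26.4, 10], "spin": 0, "jaw": 94}, {"offset": [-11, -26.4, 20], "spin": 0, "jaw": 94}, {"offset": [-11, -26.4, 20], "spin": 0, "jaw": 94}, {"offset": [-11, -26.4, 20], "spin": 0, "jaw": 94}, {"offset": [0, 0, 25], "spin": 0, "jaw": 94}, {"offset": [0, 0, 0], "spin": 0, "jaw": 94}, {"offset": [0, 0, 0], "spin": 0, "jaw": 94}, {"offset": [0, 0, 0], "spin": 0, "jaw": 94}])

```text
clock: 15.7
eef_pos: [465.8, 266.0, 195.7]
eef_rot: [-3.141, -0.002, -0.008]
wrist_force: [0.1, -0.7, 0.0]
finger_gap: 94.4
```

Run:
```python
from m import *
s=manip.read_state(); print(s["eef_pos"],s["eef_rot"])
for n in("side","top"):
  c=eyes.camera(n);P=cloud(c)
  if n=="side": cv2.imwrite("pics/s2.png",cv2.resize(c["color"][120:320,200:460],None,fx=2.5,fy=2.5))
  Q=near(P,553,54,50,160,175);print(n,"mid rim",circ(Q),np.median(Q[:,2]))
  if n=="side":
    for lo,hi in((105,128),(140,160)): print(circ(near(P,553,54,50,lo,hi),33.5,[553,54]))
```

```text
[465.761912   265.96843755 195.68182602] [-3.14067989e+00 -1.85567014e-03 -7.67404069e-03]
side mid rim (array([547.3,  56.9,  27.1]), 24) 165.85146778693417
(array([553.,  54.]), 0)
(array([553.3,  58.7]), 30)
top mid rim (array([552.9,  54.5,  31.5]), 148) 166.19631952597695
```

View pics/s2.png

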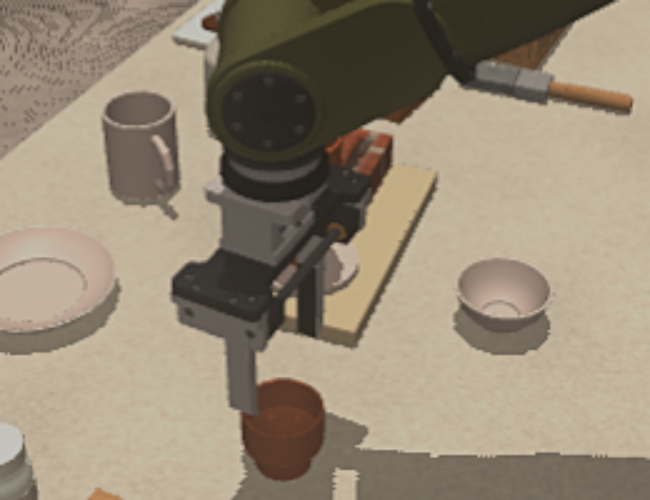

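The arm hides the stack from the side, but the top depth puts the mid rim at 166 mm, so it's seated. Next I'll grasp the short pot.

Call:
drive_tool(rows=[{"offset": [-2.5, 0, 20], "spin": 0, "jaw": 94}, {"offset": [0, 0, 25], "spin": 0, "jaw": 94}, {"offset": [0, 0, 16], "spin": 0, "jaw": 94}, {"offset": [0, 0, 7.5], "spin": 0, "jaw": 94}, {"offset": [0, 0, 0], "spin": 0, "jaw": 94}, {"offset": [0, 0, 0], "spin": 0, "jaw": 60}, {"offset": [0, 0, 0], "spin": 0, "jaw": 60}, {"offset": [0, 0, 0], "spin": 0, "jaw": 60}, {"offset": [0, 0, 0], "spin": 0, "jaw": 60}, {"offset": [0, 0, 0], "spin": 0, "jaw": 60}, {"offset": [0, 0, 0], "spin": 0, "jaw": 60}])

```text
clock: 16.9
eef_pos: [462.8, 266.3, 126.1]
eef_rot: [-3.141, -0.001, -0.007]
wrist_force: [-1.3, -1.0, 6.7]
finger_gap: 67.5
```

Call:
drive_tool(rows=[{"offset": [0, 0, -15], "spin": 0, "jaw": 60}, {"offset": [0, 0, -25], "spin": 0, "jaw": 60}, {"offset": [0, 0, -25], "spin": 0, "jaw": 60}, {"offset": [0, 0, -25], "spin": 0, "jaw": 60}, {"offset": [0, 0, -25], "spin": 0, "jaw": 60}, {"offset": [0, 0, -25], "spin": 0, "jaw": 60}, {"offset": [0, 0, -25], "spin": 0, "jaw": 60}, {"offset": [0, 0, -25], "spin": 0, "jaw": 60}, {"offset": [9, 21.1, 0], "spin": 0, "jaw": 60}, {"offset": [9, 21.1, 0], "spin": 0, "jaw": 60}, {"offset": [9, 21.1, 0], "spin": 0, "jaw": 60}, {"offset": [9, 21.1, 0], "spin": 0, "jaw": 60}, {"offset": [9, 21.1, 0], "spin": 0, "jaw": 60}, {"offset": [9, 21.1, 0], "spin": 0, "jaw": 60}, {"offset": [9, 21.1, 0], "spin": 0, "jaw": 60}, {"offset": [9, 21.1, 0], "spin": 0, "jaw": 60}, {"offset": [9, 21.1, 0], "spin": 0, "jaw": 60}, {"offset": [9, 21.1, 0], "spin": 0, "jaw": 60}, {"offset": [0, 0, 0], "spin": 0, "jaw": 60}, {"offset": [0, 0, 0], "spin": 0, "jaw": 60}])

```text
clock: 18.9
eef_pos: [551.0, 54.6, 315.2]
eef_rot: [-3.141, 0.001, -0.008]
wrist_force: [-0.2, 0.6, -1.3]
finger_gap: 67.2
```

```bash
python3 held.py 126.6 23.5 26 167
python3 - <<'E'
from m import *
c=eyes.camera("side"); P=cloud(c)
print("tall collar",circ(near(P,553,54,50,105,128),33.5,[553,54])); Q=near(P,553,54,50,160,172); print(np.percentile(Q[:,2],[50,90,99]))
cv2.imwrite("pics/s3.png",cv2.resize(c["color"][60:260,220:440],None,fx=2.5,fy=2.5))
E
```

```text
[550.96928376  54.58853179 315.23087785]
body (array([551.3,  54.6]), 81)
body (array([551.5,  54.5]), 67)
collar below (array([552.2,  56.2]), 428)
tall collar (array([553.9,  53.4]), 255)
[165.36816978 168.37254402 169.4675512 ]
```

View pics/s3.png

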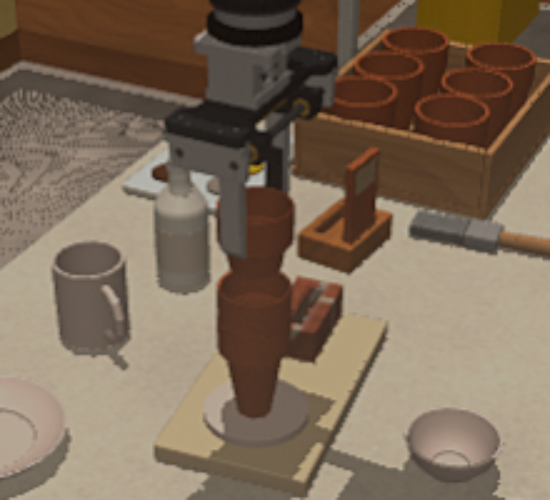

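The side view shows mid seated in tall, with the short pot held upright above. I'll shift 0.8 / 1.6 mm to line them up and lower.

Call:
drive_tool(rows=[{"offset": [0.8, -1.6, 8], "spin": 0, "jaw": 60}, {"offset": [0, 0, 12], "spin": 0, "jaw": 60}, {"offset": [0, 0, 10], "spin": 0, "jaw": 60}, {"offset": [0, 0, 6], "spin": 0, "jaw": 60}, {"offset": [0, 0, 4], "spin": 0, "jaw": 60}, {"offset": [0, 0, 3], "spin": 0, "jaw": 60}, {"offset": [0, 0, 2], "spin": 0, "jaw": 60}, {"offset": [0, 0, 1], "spin": 0, "jaw": 60}, {"offset": [0, 0, 1], "spin": 0, "jaw": 60}, {"offset": [0, 0, 0], "spin": 0, "jaw": 60}])

```text
clock: 20.0
eef_pos: [551.9, 56.2, 268.6]
eef_rot: [-3.142, -0.0, -0.007]
wrist_force: [0.1, 0.2, -1.6]
finger_gap: 67.4
```

Call:
drive_tool(rows=[{"offset": [0, 0, 0.7], "spin": 0, "jaw": 60}, {"offset": [0, 0, 0.7], "spin": 0, "jaw": 60}, {"offset": [0, 0, 0.4], "spin": 0, "jaw": 60}, {"offset": [0, 0, 0], "spin": 0, "jaw": 60}])

```text
clock: 20.4
eef_pos: [552.0, 56.2, 267.1]
eef_rot: [3.142, -0.001, -0.007]
wrist_force: [-0.4, -0.6, 2.7]
finger_gap: 67.2
```

Call:
drive_tool(rows=[{"offset": [0, 0, 0], "spin": 0, "jaw": 80}, {"offset": [0, 0, 0], "spin": 0, "jaw": 94}, {"offset": [0, 0, 0], "spin": 0, "jaw": 94}, {"offset": [0, 0, 0], "spin": 0, "jaw": 94}, {"offset": [0, 0, -10], "spin": 0, "jaw": 94}, {"offset": [0, 0, -20], "spin": 0, "jaw": 94}, {"offset": [0, 0, -25], "spin": 0, "jaw": 94}, {"offset": [3.8, 29.3, 0], "spin": 0, "jaw": 94}, {"offset": [3.8, 29.3, 0], "spin": 0, "jaw": 94}, {"offset": [3.8, 29.3, 0], "spin": 0, "jaw": 94}, {"offset": [3.8, 29.3, 0], "spin": 0, "jaw": 94}, {"offset": [3.8, 29.3, 0], "spin": 0, "jaw": 94}, {"offset": [3.8, 29.3, 0], "spin": 0, "jaw": 94}, {"offset": [3.8, 29.3, 0], "spin": 0, "jaw": 94}, {"offset": [3.8, 29.3, 0], "spin": 0, "jaw": 94}, {"offset": [3.8, 29.3, 0], "spin": 0, "jaw": 94}, {"offset": [3.8, 29.3, 0], "spin": 0, "jaw": 94}, {"offset": [3.8, 29.3, 0], "spin": 0, "jaw": 94}, {"offset": [3.8, 29.3, 0], "spin": 0, "jaw": 94}])

```text
clock: 22.3
eef_pos: [595.1, -297.0, 322.6]
eef_rot: [3.141, -0.001, -0.007]
wrist_force: [0.4, 0.6, 0.5]
finger_gap: 93.9
```

Call:
drive_tool(rows=[{"offset": [0, 0, 0], "spin": -8.5, "jaw": 94}, {"offset": [0, 0, 0], "spin": -8.5, "jaw": 94}, {"offset": [0, 0, 0], "spin": -8.5, "jaw": 94}, {"offset": [0, 0, 0], "spin": -8.5, "jaw": 94}, {"offset": [0, 0, 0], "spin": -8.5, "jaw": 94}, {"offset": [0, 0, 0], "spin": -8.5, "jaw": 94}, {"offset": [0, 0, 0], "spin": -8.5, "jaw": 94}, {"offset": [0, 0, 0], "spin": -8.5, "jaw": 94}, {"offset": [0, 0, 0], "spin": -8.5, "jaw": 94}, {"offset": [0, 0, 0], "spin": -8.5, "jaw": 60}, {"offset": [0, 0, 0], "spin": 0, "jaw": 60}, {"offset": [0, 0, 0], "spin": 0, "jaw": 60}])

```text
clock: 23.5
eef_pos: [595.1, -295.7, 322.2]
eef_rot: [3.141, 0.0, 1.472]
wrist_force: [0.0, 0.1, 0.4]
finger_gap: 73.2
```

Run:
```python
from m import *
s=manip.read_state(); print(s["eef_pos"],s["eef_rot"],s["finger_gap"])
P=cloud(eyes.camera("side"))
for lo,hi in((105,128),(140,161),(175,197)): print(circ(near(P,553,54,50,lo,hi),33.5,[553,54]))
Q=near(P,553,54,50,195,210);print("short rim",np.median(Q[:,2]),circ(Q))
Q=near(P,600,-300,70,85,125); print("tile",rect(Q))
```

```text
[ 595.08962402 -295.70762283  322.2089005 ] [3.14129656e+00 1.26074212e-04 1.47207974e+00] 73.22978989483111
(array([554.2,  53.5]), 248)
(array([552.9,  54.4]), 235)
(array([551.5,  58.3]), 466)
short rim 199.98893491543706 (array([551.5,  58.5,  31.5]), 213)
tile (array([ 597.8, -294.2]), array([64. , 13.9]), 87.1, 176)
```

Run:
```python
from m import *
for n in("side","top"):
    c=eyes.camera(n);P=cloud(c)
    Q=near(P,552,57,36,193,212); Q=Q[np.hypot(Q[:,0]-551.7,Q[:,1]-57.5)>29]
    A=np.c_[Q[:,:2]-[552,57],np.ones(len(Q))]
    w=least_squares(lambda x:A@x-np.minimum(Q[:,2],210),[0,0,200],loss="soft_l1",f_scale=1.5).x if 0 else None
    # rim top: max z per azimuth sector
    a=np.arctan2(Q[:,1]-57.5,Q[:,0]-551.7); 
    print(n,circ(Q),[(k*45,round(float(np.percentile(Q[(a>=np.radians(k*45))&(a<np.radians(k*45+45)),2],90)),1)) for k in range(-4,4) if ((a>=np.radians(k*45))&(a<np.radians(k*45+45))).sum()>3])
    cv2.imwrite("pics/s4%s.png"%n,cv2.resize(c["color"][100:260,240:440],None,fx=4,fy=3.75) if n=="side" else cv2.resize(c["color"][150:260,250:380],None,fx=5,fy=5))
    if n=="top":
        Q=near(P,597,-295,60,85,125); print("tile",rect(Q))
```

```text
side (array([551.5,  58.2,  31.7]), 236) [(-180, 202.2), (-135, 202.0), (-90, 201.5), (-45, 202.4), (0, 202.2), (45, 201.9), (90, 201.5), (135, 202.3)]
top (array([552.2,  56.5,  31.6]), 154) [(-180, 201.5), (-135, 201.3), (-90, 202.4), (-45, 201.3), (0, 202.3), (45, 202.1), (90, 200.9), (135, 201.9)]
tile (array([ 598.2, -295.8]), array([61.4, 10. ]), 82.4, 136)
```

View pics/s4side.png

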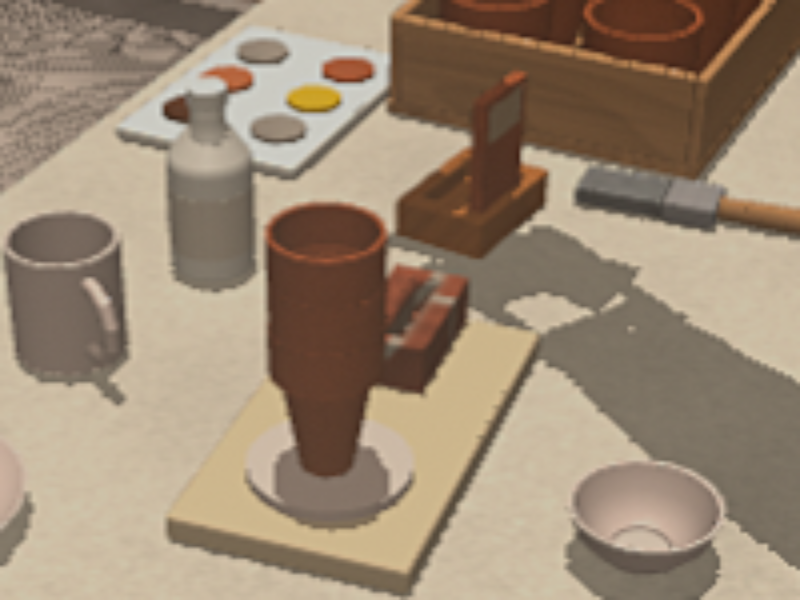

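The stack is seated and level, with the rim at 201–202 mm all round. Next is the tile.

Call:
drive_tool(rows=[{"offset": [0.6, 2.6, 20], "spin": 0, "jaw": 60}, {"offset": [0, 0, 35], "spin": 0, "jaw": 60}, {"offset": [0, 0, 35], "spin": 0, "jaw": 60}, {"offset": [0, 0, 25], "spin": 0, "jaw": 60}, {"offset": [0, 0, 15], "spin": 0, "jaw": 60}, {"offset": [0, 0, 9], "spin": 0, "jaw": 60}, {"offset": [0, 0, 0], "spin": 0, "jaw": 30}, {"offset": [0, 0, 0], "spin": 0, "jaw": 5}, {"offset": [0, 0, 0], "spin": 0, "jaw": 5}, {"offset": [0, 0, 0], "spin": 0, "jaw": 5}, {"offset": [0, 0, 0], "spin": 0, "jaw": 5}, {"offset": [0, 0, 0], "spin": 0, "jaw": 5}, {"offset": [0, 0, 0], "spin": 0, "jaw": 5}], force=25)

```text
clock: 24.95
eef_pos: [597.7, -295.4, 182.9]
eef_rot: [3.141, 0.0, 1.477]
wrist_force: [0.7, 0.2, 1.4]
finger_gap: 9.7
```

Call:
drive_tool(rows=[{"offset": [0, 0, -10], "spin": 0, "jaw": 5}, {"offset": [0, 0, -20], "spin": 0, "jaw": 5}, {"offset": [0, 0, -20], "spin": 0, "jaw": 5}, {"offset": [0, 0, -20], "spin": 0, "jaw": 5}, {"offset": [0, 0, 0], "spin": -6.1, "jaw": 5}, {"offset": [0, 0, 0], "spin": -6.1, "jaw": 5}, {"offset": [12, -0.3, 0], "spin": 0, "jaw": 5}, {"offset": [22, -0.3, 0], "spin": 0, "jaw": 5}, {"offset": [22, -0.4, 0], "spin": 0, "jaw": 5}, {"offset": [22, -0.4, 0], "spin": 0, "jaw": 5}, {"offset": [22, -0.4, 0], "spin": 0, "jaw": 5}, {"offset": [22, -0.4, 0], "spin": 0, "jaw": 5}, {"offset": [22, -0.4, 0], "spin": 0, "jaw": 5}, {"offset": [22, -0.4, 0], "spin": 0, "jaw": 5}, {"offset": [22, -0.4, 0], "spin": 0, "jaw": 5}, {"offset": [17.8, 0, 0], "spin": 0, "jaw": 5}, {"offset": [0, 0, 0], "spin": 0, "jaw": 5}, {"offset": [0, 0, 0], "spin": 0, "jaw": 5}])

```text
clock: 26.75
eef_pos: [570.0, -91.3, 253.0]
eef_rot: [3.141, 0.0, 1.689]
wrist_force: [-0.1, -0.3, -1.6]
finger_gap: 9.7
```

Run:
```python
from m import *
s=manip.read_state(); print(s["eef_pos"],s["eef_rot"],s["finger_gap"])
a=np.radians(6.8); R=np.array([[np.cos(a),-np.sin(a)],[np.sin(a),np.cos(a)]])
c=eyes.camera("side");P=cloud(c)
Q=near(P,570,-91.5,60,84,145); q=(Q[:,:2]-[570,-91.5])@R
print("tile in slot frame (side)",np.round(np.percentile(q,[2,50,98],axis=0),1),len(q),"zmin",Q[:,2].min())
for z in(95,110,130):
    m=abs(Q[:,2]-z)<7; print(z,np.round(np.percentile(q[m],[3,97],axis=0),1).tolist())
m=abs(q[:,1])<25; print("face fit x=a*y+b*z+c",np.linalg.lstsq(np.c_[q[m,1],Q[m,2]-110,np.ones(m.sum())],q[m,0],rcond=None)[0])
Q=near(P,570,-91.5,75,52.5,58); q=(Q[:,:2]-[570,-91.5])@R; print("holder side",np.round(np.percentile(q,[1,99],axis=0),1))
cv2.imwrite("pics/s5.png",cv2.resize(c["color"][110:250,280:420],None,fx=4,fy=4))
```

```text
[569.96790523 -91.25228661 252.96548822] [3.14141443e+00 2.48873742e-04 1.68908835e+00] 9.673789238717745
tile in slot frame (side) [[ -6.  -28.1]
 [ -4.6  14.5]
 [  3.6  32.5]] 228 zmin 84.07302540223401
95 [[-6.1, -27.5], [3.6, 32.8]]
110 [[-6.0, -26.9], [2.7, 31.3]]
130 [[-5.9, -26.3], [3.4, 31.5]]
face fit x=a*y+b*z+c [ 0.00636161 -0.00596014 -4.84821084]
holder side [[-25.9 -46.7]
 [ 11.9  47.9]]
```

View pics/s5.png

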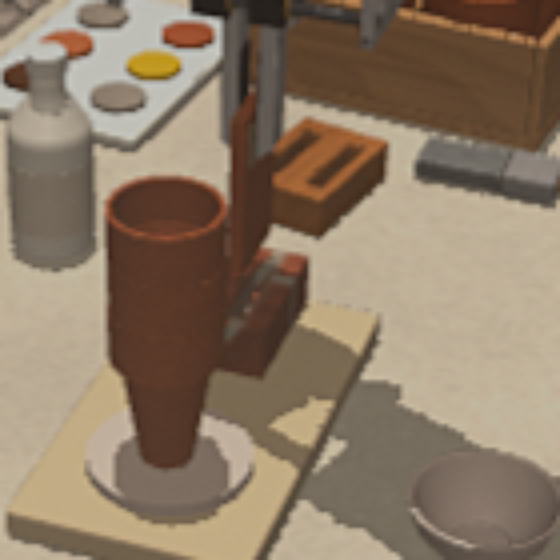

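The side view shows the tile upright over the slot, about 1.5–2 mm too far towards +y. I'll correct that and lower.

Call:
drive_tool(rows=[{"offset": [-1.6, -0.4, 8], "spin": 0, "jaw": 5}, {"offset": [0, 0, 10], "spin": 0, "jaw": 5}, {"offset": [0, 0, 4], "spin": 0, "jaw": 5}, {"offset": [0, 0, 3], "spin": 0, "jaw": 5}, {"offset": [0, 0, 3], "spin": 0, "jaw": 5}, {"offset": [0, 0, 3], "spin": 0, "jaw": 5}, {"offset": [0, 0, 0], "spin": 0, "jaw": 5}])

```text
clock: 27.5
eef_pos: [569.7, -93.0, 221.4]
eef_rot: [-3.141, -0.0, 1.69]
wrist_force: [0.7, -0.2, -1.3]
finger_gap: 9.7
```

Entered the slot with no resistance.

Call:
drive_tool(rows=[{"offset": [0, 0, 4], "spin": 0, "jaw": 5}, {"offset": [0, 0, 4], "spin": 0, "jaw": 5}, {"offset": [0, 0, 4], "spin": 0, "jaw": 5}, {"offset": [0, 0, 3], "spin": 0, "jaw": 5}, {"offset": [0, 0, 2], "spin": 0, "jaw": 5}, {"offset": [0, 0, 1.5], "spin": 0, "jaw": 5}, {"offset": [0, 0, 1], "spin": 0, "jaw": 5}, {"offset": [0, 0, 0], "spin": 0, "jaw": 5}])

```text
clock: 28.3
eef_pos: [569.7, -93.0, 202.2]
eef_rot: [-3.142, -0.0, 1.69]
wrist_force: [0.5, 0.8, -2.4]
finger_gap: 10.0
```

Call:
drive_tool(rows=[{"offset": [0, 0, 0.7], "spin": 0, "jaw": 5}, {"offset": [0, 0, 0.7], "spin": 0, "jaw": 5}, {"offset": [0, 0, 0.4], "spin": 0, "jaw": 5}, {"offset": [0, 0, 0], "spin": 0, "jaw": 5}])

```text
clock: 28.7
eef_pos: [569.8, -93.1, 200.8]
eef_rot: [3.141, 0.0, 1.69]
wrist_force: [-0.8, -0.2, 3.2]
finger_gap: 9.7
```

Call:
drive_tool(rows=[{"offset": [0, 0, 0], "spin": 0, "jaw": 20}, {"offset": [0, 0, 0], "spin": 0, "jaw": 50}, {"offset": [0, 0, 0], "spin": 0, "jaw": 50}, {"offset": [0, 0, 0], "spin": 0, "jaw": 50}, {"offset": [0, 0, -10], "spin": 0, "jaw": 50}, {"offset": [0, 0, -25], "spin": 0, "jaw": 50}, {"offset": [0, 0, -30], "spin": 0, "jaw": 50}, {"offset": [0, 0, -30], "spin": 0, "jaw": 50}, {"offset": [-30, 0, -10], "spin": 0, "jaw": 50}, {"offset": [-35, 0, 0], "spin": 0, "jaw": 50}, {"offset": [-35, 0, 0], "spin": 0, "jaw": 50}, {"offset": [-35, 0, 0], "spin": 0, "jaw": 50}, {"offset": [-35, 0, 0], "spin": 0, "jaw": 50}, {"offset": [0, 0, 0], "spin": 0, "jaw": 50}, {"offset": [0, 0, 0], "spin": 0, "jaw": 50}])

```text
clock: 30.2
eef_pos: [589.7, -262.2, 305.7]
eef_rot: [-3.142, -0.0, 1.688]
wrist_force: [1.1, 0.7, 0.7]
finger_gap: 50.2
```

Run:
```python
from m import *
s=manip.read_state(); print(s["eef_pos"],s["wrist_force"],s["clock"])
a=np.radians(6.8); R=np.array([[np.cos(a),-np.sin(a)],[np.sin(a),np.cos(a)]])
for n in("side","top"):
    c=eyes.camera(n);P=cloud(c)
    Q=near(P,570,-91.5,60,125,150); q=(Q[:,:2]-[570,-91.5])@R
    print(n,"tile top z",np.percentile(Q[:,2],[50,95]).round(1),np.round(np.percentile(q,[3,97],axis=0),1).tolist())
    Q=near(P,552,57,36,193,212);print("short",circ(Q),np.percentile(Q[:,2],[50,95]).round(1))
    if n=="side": cv2.imwrite("pics/s6.png",c["color"])
    for t,x,y,h in(("bowl",370,18,40),("jar",0,0,0)): 
        if h: print(t,circ(near(P,x,y,60,h-4,h+5)))
```

```text
[ 589.74988863 -262.2080833   305.67653905] [1.11228644 0.65731924 0.65748306] 30.2
side tile top z [136.6 140.7] [[-6.2, -30.3], [3.7, 30.0]]
short (array([551.6,  58.3,  31.5]), 248) [198.9 202.5]
bowl (array([366.2,  22.4,  42.3]), 221)
top tile top z [136.7 139.9] [[-5.3, -30.6], [4.5, 25.4]]
short (array([552.3,  56.4,  31.5]), 157) [200.1 202.9]
bowl (array([366.8,  20.8,  42.3]), 178)
```

View pics/s6.png

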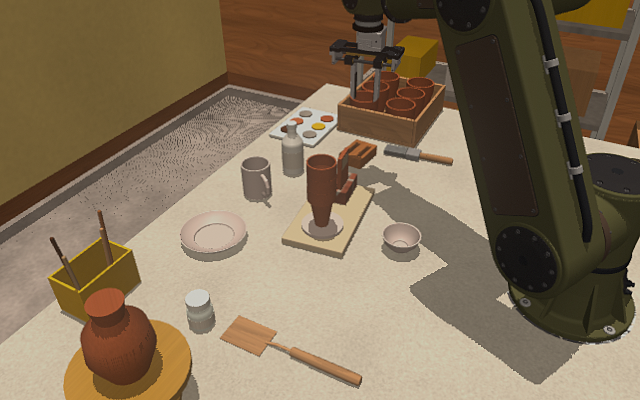

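The picture shows the nested stack on the disc at (321,195) and the tile home in the holder at (347,170). The bystanders are where they started, and the gripper is clear of everything.

```bash
python3 -c "
from cell import manip
print(manip.sign_off())"
```

```text
the job is handed in; nothing more can be done
None
```

The kiln shelf is loaded and the job is handed in. The three pots are nested on the white disc and the test tile stands in the brick holder's slot. It took about 30 s of the 72 s allowed.

What the last checks showed:
- **Stack height:** the short pot's rim is at about 201–202 mm all the way round, against 201 mm expected, so the stack is seated and level.
- **Tallest pot:** it stands about 2–3 mm from the disc's centre.
- **Tile:** its top is at about 138 mm, which means it is on the slot floor. It is within about 1 mm of the slot's centre in the side view. In the top view its visible points ran about 2.5 mm short at one end.
- **Surroundings:** the gripper is clear of everything. The other things look undisturbed in the last picture; only the bowl was remeasured there, and the two cameras agree on it within 2 mm.

**Disagreement:** the two cameras differ by about 2 mm in y. One side-camera fit put the short pot about 4 mm off the middle pot. That is more than the 2.5 mm play a seated pot can have, and the middle pot's own fits varied by about 2 mm, so I put it down to measurement noise. It is inside the 7 mm limit either way.

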